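Load the polisher and set its dial

TASK

Pick up the wooden scraper and sweep all four gold castings off the black deck into the blue tub beside it, without touching the castings with the gripper. Then stand the scraper upright on the white bench top and let go of it. After that, turn the black dial on the grey control box until its pointer clicks into place at the green mark, and leave the other things on the bench where they are.

Things in the scene. Friction and masses are not known exactly. Their poses are not given: they have to be found in the camera images.
- station: Fixed loading station, 170 mm (its x) by 310 mm (its y). Origin on the bench, under the middle of the lip: the line along its x where deck and tub meet. On its +y side (y 0 to 180 mm) the black deck, on its -y side (y 0 to -130 mm) the blue tub. Castings are swept along its -y.
- lip (a point): Middle of the lip, on the deck's open edge, 40 mm above the bench; axes as the station's. The flat deck lies at this height from y 0 to 171 mm, x -75 to 75 mm, with side kerbs 10 mm high and, at y 171 to 179 mm, an end kerb 8 mm high; no kerb at the lip.
- tub (a point): Middle of the tub's inner floor, 8 mm above the bench; axes as the station's. The clear space inside is 150 mm along x and 122 mm along y; the rim is 40 mm above the bench, level with the deck.
- scraper: Loose scraper, about 120 g, standing upright on its blade, 90 mm high. Origin at the centre of its underside, z up. Black rubber and pale wood blade 130 mm along its x, 26 mm thick along its y, 36 mm high; above it a brown wooden upright grip 60 mm along x, 16 mm thick along y, from 34 to 90 mm above the underside. Starts on the bench to the left or the right of the station.
- scraper_grip (a point): Point inside the scraper's grip, 72 mm above its underside and 18 mm below its top; axes as the scraper's.
- crown: Loose gold casting, round, 18 mm across, 15 mm high; starts on the deck, origin at the centre of its underside.
- button: Loose gold casting, a round button 22 mm across with a stub on top, 17 mm high; starts on the deck, origin at the centre of its underside.
- bridge: Loose gold casting, 30 by 15 mm, 15 mm high; starts on the deck, origin at the centre of its underside.
- molar: Loose gold casting, 18 by 17 mm, 15 mm high; starts on the deck, origin at the centre of its underside.
- control_box: Fixed grey control box, 110 by 110 mm, 60 mm high, to the left or the right of the station (on the side where the scraper is not). Origin at the centre of its underside. On its top a dial with six round marks in an arc 42 mm from the dial's axis, 30 degrees apart: five small white ones and one larger green one, the fourth clockwise.
- dial (a joint): Turn of the dial in rad, growing clockwise as seen from above. It clicks (spring detents, about 0.1 N m) at 0, 0.524, 1.047, 1.571, 2.094 and 2.618, one for each mark; the green mark is at 1.571. The pointer points along the box's x axis turned by (1.309 minus this value) about z.
- dial_grip (a point): Point on the dial's vertical axis, inside its grip bar, 88 mm above the bench. Its x axis runs along the bar towards the pointer end (white line), z up; it turns with the dial. The bar is 48 mm long, 14 mm thick, and stands from 70 to 100 mm above the bench, on a round skirt of 54 mm diameter.
- glass_jar: Bystander: small open amber glass pot, 52 mm across, 45 mm high; origin under its centre.
- flux_jar: Bystander: small jar with a white top and green on its side, 48 mm across, 55 mm high; origin under its centre.

How it is judged:
On the way, in this order (a step that is already met when the one before it is completed fails the run):
1. all four castings lie in the blue tub (z of each of crown, button, bridge, molar in the frame of station below 0.032 m and y of crown in the frame of station between -0.125 and 0 m and x of crown in the frame of station between -0.078 and 0.078 m and y of button in the frame of station between -0.125 and 0 m and x of button in the frame of station between -0.078 and 0.078 m and y of bridge in the frame of station between -0.125 and 0 m and x of bridge in the frame of station between -0.078 and 0.078 m and y of molar in the frame of station between -0.125 and 0 m and x of molar in the frame of station between -0.078 and 0.078 m), for 0.2 s.
2. the scraper stands upright on the bench, released (height (world z) of scraper below 0.008 m and angle between scraper's own z axis and vertical below 0.15 rad and contact force between the fingers and scraper below 0.3 N), for 0.2 s.
3. the dial is at the green mark (value of joint dial between 1.451 and 1.691 rad), for 0.3 s.
At the end, for the whole second after the job is handed in: All four castings lie at rest inside the blue tub, below its rim; the scraper stands upright (within 0.15 rad) on the bench top, its underside less than 8 mm above it, released and at rest; the dial is within 0.12 rad of the green mark (1.571) (all of step 1 and all of step 2 and all of step 3 and linear speed of each of crown, button, bridge, molar, scraper below 0.02 m/s); the robot touches nothing.
It fails at once if the gripper's fingers touch a casting (contact force between the fingers and crown above 0.5 N or contact force between the fingers and button above 0.5 N or contact force between the fingers and bridge above 0.5 N or contact force between the fingers and molar above 0.5 N).
It fails at once if another thing on the bench is moved by more than 25 mm (distance of any of glass_jar, flux_jar from where it was at the start of the episode above 0.025 m).
It also fails if it takes over 72 s, if anything falls off the work surface, if the arm or the gripper's body presses on something with over 40 N, if the wrist force passes 120 N, or if a joint passes its speed limit or range.

ROBOT

A 7-joint arm with a two-finger parallel gripper is mounted at the origin on the work surface. World frame = base frame: x ahead of the robot, y to its left, z up, the work surface at z = 0. Lengths are in m, angles in rad, forces in N, time in s.
With the tool pointing down it reaches from about 0.425 to 0.925 m from the base axis. Payload 6.8 kg.
Tool frame: the origin (TCP) lies on the mounting face of the last link; the fingertips stand 173 mm ahead of it and the grasp point (between the pads) lies 155 mm ahead of it; z points along the fingers, y is the line along which they close (so a half turn about z gives the same grasp; the last joint's range is limited). The gripper opens to 85 mm and grips with 20 to 120 N. Pads are 22 mm wide; open, the fingers measure 114 mm over their backs; the gripper's body (76 mm by 85 mm) begins 54 mm behind the grasp point. The pads swing forward as they close: fully open they stand 13 mm farther back than shut.
Start: joints at [1.013, 0.477, 0.022, 1.555, -0.011, 1.109, -0.083], TCP at [0.293, -0.608, 0.405] pointing down, gripper open.
Joint ranges: [-2.96, 2.96], [-0.34, 2.1], [-1.41, 1.46], [0.24, 2.44], [-1.37, 4.51], [0.17, 1.92], [-2.96, 2.96]. Speed limits (rad/s): [2.39, 2.39, 3.14, 3.14, 3.14, 3.14, 3.14].

INTERFACE

Orientations are given as a rotation vector (axis times angle).
In Python, from bench import r gives the robot as it stands.
- The arm moves only by the tool carry_out, never from a script. Its argument "moves" is a list of rows, each a list of 5 numbers: the shift along the tool's x, y, z in m, then the turn about the tool's z in rad, then the finger opening in m, from 0 to 0.0854. In form: [[dx, dy, dz, roll, claw], ...]. A call has exactly 8 rows; each row is the pose to reach, as a shift and turn from the pose commanded when the call began, along the tool's axes at that moment; what a row does not reach only later rows make up. A row lasts 1/10 s, in which the tool goes at most 50 mm and 8.59 degrees, less where a joint would pass 70% of its speed; a pose out of reach is approached as far as the arm can. A call with a gripper value outside its range is refused whole. The fingers move at their own pace and stop on an object; "force" is the grip in N (left out, the last holds). Time passes only in rows, so rows that repeat a pose let the fingers close, or fill a call up. It gives the time, the measured TCP pose, the force, the opening and the grip force at its end, in the units of the state.
- r.get_obs(): the state, without advancing time (a new reading comes with each control period).
- r.grab_frame(name): name is "scene" or "top" or "wrist"; returns the picture (420x560x3 uint8, red, green, blue); there is no depth.
- r.calibration(name): a dict with "fx", "fy", "cx", "cy" (pixels), "rvec" (rotation vector, rad) and "tvec" (3), from world to camera coordinates, as OpenCV has them. Camera axes: x right, y down, z forward; pixel columns grow to the right and rows downward; lengths in m; the calibration is good to about 2 mm. A picture is of the moment at which its call begins: read the wrist's pose just before it. calibration takes no time and is no camera call; for the wrist camera it gives the pose at the moment of the call.
- r.hand_in(): hands the job in; it is judged then, once.
The state is a dict: "clock": time; "joints": joint angles; "qvel": joint speeds; "tau": joint torques, N m; "tcp_pos": TCP position; "orientation": TCP orientation; "contact_force": force on the tool from outside, world axes, zero at the start; "moment": the same for the moment, N m; "grip_width": finger opening in m; "gripper_force": force on a finger pad.
Only numpy, scipy, OpenCV 4.12 (cv2) and the standard library are available. Lean on these libraries where they do the work, as an engineer would, in place of code of your own. Each camera call takes 0.05 s, during which the arm holds its last target. There are 200 camera calls.

## Working session

There is one attempt and no reset: what is moved stays moved. The work goes in short steps, Python scripts to look and compute and a tool call to move; the robot and the scene stay as the last step left them, time stands still between calls to the robot, and variables do not carry over. Pictures are saved under pics/ and viewed, at most 10 in all, crops included, and the job is handed in when it is done.

Besides the shell and the picture viewer there is one more tool, called by a JSON object that holds its "name" and its "arguments". carry_out: Moves the arm, as the interface text tells. Its arguments: {"type":"object","properties":{"moves":{"type":"array","items":{"type":"array","items":{"type":"number"}}},"force":{"type":"number"}},"required":["moves"]}

```bash
mkdir -p pics; ls; python3 - <<'E'
from bench import r
import cv2
o=r.get_obs();print({k:o[k] for k in('clock','tcp_pos','orientation','joints','grip_width')})
for n in('top','scene'):
    cv2.imwrite(f'pics/{n}0.png',r.grab_frame(n)[:,:,::-1]);print(n,r.calibration(n))
E
```

```text
pics
{'clock': 0.0, 'tcp_pos': array([ 0.29336397, -0.60761656,  0.40373427]), 'orientation': array([-3.06079016e+00, -7.00280252e-01,  8.23374916e-04]), 'joints': array([ 1.01289997,  0.47779366,  0.02235228,  1.5564413 , -0.01151114,
        1.1092797 , -0.08306291]), 'grip_width': 0.08531580609345092}
top {'fx': 474.26087840834936, 'fy': 474.26087840834936, 'cx': 274.21908717588235, 'cy': 208.29473534372963, 'rvec': array([ 2.18816075, -2.16949705,  0.11905054]), 'tvec': array([-0.00118806,  0.60354725,  0.95512094])}
scene {'fx': 522.2533000082557, 'fy': 522.2533000082557, 'cx': 267.60807473862485, 'cy': 201.61642197930664, 'rvec': array([ 0.84006115,  2.68774126, -0.8731657 ]), 'tvec': array([ 0.47674004, -0.21643024,  1.33003409])}
```

View pics/top0.png

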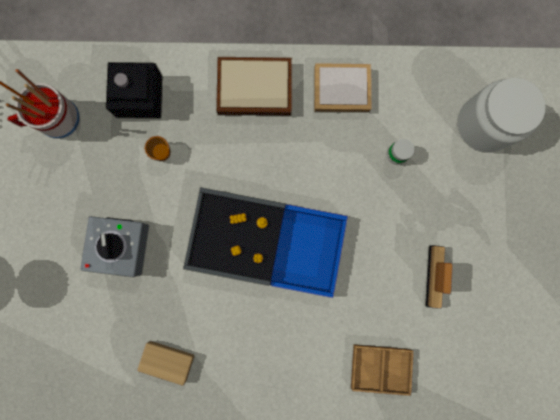

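View pics/scene0.png

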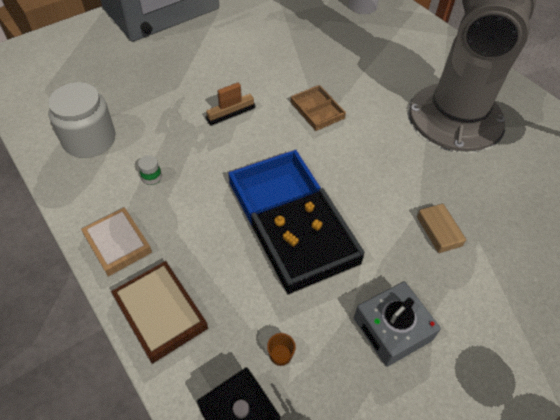

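The top view shows the station in the middle (deck left, tub right), the scraper at about (437,277), the dial box at (113,246), and the jars at (158,149) and (402,151). I'll enlarge these for exact corners.

```bash
cat > h.py <<'E'
import numpy as np, cv2
from bench import r
def px2w(n,uv,z,c=None):
    c=c or r.calibration(n); R,_=cv2.Rodrigues(np.array(c['rvec'])); t=np.array(c['tvec'])
    C=-R.T@t; uv=np.atleast_2d(uv).astype(float)
    d=np.c_[(uv[:,0]-c['cx'])/c['fx'],(uv[:,1]-c['cy'])/c['fy'],np.ones(len(uv))]@R
    return C+d*((z-C[2])/d[:,2])[:,None]
def w2px(n,P):
    c=r.calibration(n);K=np.array([[c['fx'],0,c['cx']],[0,c['fy'],c['cy']],[0,0,1]])
    return cv2.projectPoints(np.atleast_2d(P).astype(float),np.array(c['rvec']),np.array(c['tvec']),K,None)[0][:,0]
E
python3 - <<'E'
import cv2,numpy as np
a=cv2.imread('pics/top0.png')
s=cv2.resize(a[180:305,180:355],None,fx=4.5,fy=4.5,interpolation=cv2.INTER_CUBIC)
cv2.imwrite('pics/c1.png',s)
b=cv2.resize(a[205:290,70:160],None,fx=4,fy=4,interpolation=cv2.INTER_CUBIC)
c=cv2.resize(a[235:320,400:490],None,fx=4,fy=4,interpolation=cv2.INTER_CUBIC)
cv2.imwrite('pics/c2.png',np.hstack([b,c]))
E
```

```text
(no output)
```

View pics/c1.png

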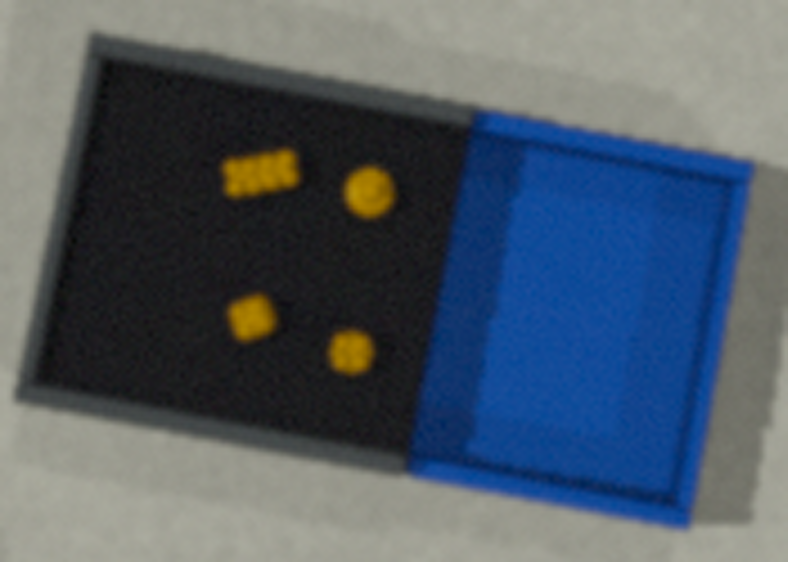

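View pics/c2.png

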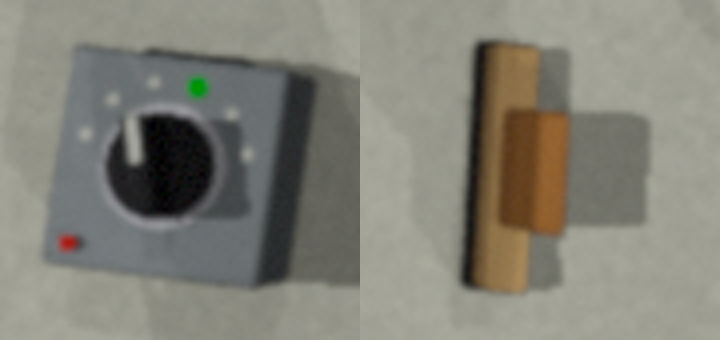

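```bash
python3 - <<'E'
from h import *
np.set_printoptions(precision=4,suppress=True)
S=lambda p:np.array(p)/4.5+180
B=lambda p:np.array(p)/4+[70,205]
C=lambda p:(np.array(p)-[360,0])/4+[400,235]
k=px2w('top',S([[93,35],[17,400]]),.05); t=px2w('top',S([[752,160],[690,527]]),.04);lp=px2w('top',S([[472,112],[410,472]]),.045)
print('st',k,t,'len',np.linalg.norm(k[0]-t[0]),np.linalg.norm(k[0]-k[1]),np.linalg.norm(t[0]-t[1]))
mid=k.mean(0)-t.mean(0);print('yaw y-axis',np.arctan2(mid[1],mid[0])-np.pi/2,'lip',lp.mean(0))
y=mid/np.linalg.norm(mid);print('lip from ends',k.mean(0)-.18*y,t.mean(0)+.13*y)
yaw=np.arctan2(mid[1],mid[0])-np.pi/2;o=(k.mean(0)-.18*y+t.mean(0)+.13*y)[:2]/2
Rz=np.array([[np.cos(yaw),-np.sin(yaw)],[np.sin(yaw),np.cos(yaw)]])
g=px2w('top',S([[261,173],[369,192],[252,317],[351,352]]),.053)[:,:2];print('cast',g,(g-o)@Rz)
for z,p in((.09,[[535,112],[570,112],[565,236],[530,234]]),(.036,[[490,43],[540,45],[525,292],[475,290]]),(0,[[475,45],[462,285]])):
    w=px2w('top',C(p),z);print('scr',z,w.mean(0),[np.linalg.norm(w[i]-w[i-1]) for i in range(len(w))]);d=w[0]-w[-1];print(' yaw',np.arctan2(d[1],d[0]))
b=px2w('top',B([[78,47],[287,72],[262,287],[42,262]]),.06);print('box',b.mean(0),[np.linalg.norm(b[i]-b[i-1]) for i in range(4)])
dx=(b[0]+b[1]-b[2]-b[3]);by=np.arctan2(dx[1],dx[0]);print('box yaw',by)
m=px2w('top',B([[85,133],[112,99],[153,82],[198,88],[231,113],[247,153]]),.06)
A=np.c_[2*m[:,:2],np.ones(6)];s=np.linalg.lstsq(A,(m[:,:2]**2).sum(1),rcond=None)[0];print('circ',s[:2],np.sqrt(s[2]+s[:2]@s[:2]))
print('markang',np.arctan2(m[:,1]-s[1],m[:,0]-s[0])-by)
print('skirt', px2w('top',B([160,165]),.07))
p=px2w('top',B([[131,118],[135,165]]),.1);print('pt',p); d=p[0,:2]-s[:2];print('v',1.309+by-np.arctan2(d[1],d[0]),'r',np.hypot(*d))
print('jars',px2w('top',[158,149],.045),px2w('top',[402,148],.055))
E
```

```text
st [[0.642  0.1542 0.05  ]
 [0.4781 0.1842 0.05  ]] [[ 0.5889 -0.1456  0.04  ]
 [ 0.4235 -0.1166  0.04  ]] len 0.3046588982857321 0.16667756176756116 0.16791922072648988
yaw y-axis -0.1775473324780834 lip [ 0.5283 -0.0042  0.045 ]
lip from ends [ 0.5283 -0.0079  0.0441] [ 0.5291 -0.0032  0.0443]
cast [[0.58   0.0772]
 [0.5719 0.0287]
 [0.5156 0.0802]
 [0.5005 0.036 ]] [[ 0.0358  0.0905]
 [ 0.0364  0.0414]
 [-0.028   0.0821]
 [-0.0351  0.0359]]
scr 0.09 [ 0.4651 -0.3304  0.09  ] [np.float64(0.058403423108470624), np.float64(0.017009500027200388), np.float64(0.05937518479143018), np.float64(0.01689798804538523)]
 yaw -0.06768609970876187
scr 0.036 [ 0.4657 -0.3291  0.036 ] [np.float64(0.12541794234538453), np.float64(0.0257885981861243), np.float64(0.12546876544944058), np.float64(0.02546711159842938)]
 yaw -0.0850170377513517
scr 0 [ 0.4652 -0.3212  0.    ] [np.float64(0.12629956437359768), np.float64(0.12629956437359768)]
 yaw -0.0777011841007444
box [0.5212 0.326  0.06  ] [np.float64(0.10723134996670039), np.float64(0.10487867386899623), np.float64(0.10666793186665474), np.float64(0.1091013176647616)]
box yaw -0.1007876011852849
circ [0.5215 0.3284] 0.0421132779768557
markang [ 1.2822  0.7745  0.2528 -0.2913 -0.7914 -1.3093]
skirt [[0.5218 0.3263 0.07  ]]
pt [[0.5436 0.3311 0.1   ]
 [0.5213 0.3282 0.1   ]]
v 1.087327918566939 r 0.02227413867038338
jars [[0.7224 0.2444 0.045 ]] [[ 0.7277 -0.2569  0.055 ]]
```

```bash
cat >> h.py <<'E'
from scipy.spatial.transform import Rotation as Ro
def to(*targets):
    """targets (x,y,z,tool-x yaw): shifts in tool axes from the present pose"""
    o=r.get_obs(); R=Ro.from_rotvec(o['orientation']).as_matrix(); p=np.array(o['tcp_pos'])
    y0=np.arctan2(R[1,0],R[0,0]); print('now',p.round(4),'yaw',y0.round(4),'tilt',R[:2,2].round(4),'t',o['clock'],'w',o['grip_width'])
    for x,y,z,w in targets:
        print((R.T@(np.array([x,y,z])-p)).round(4), round(float(-((w-y0+np.pi)%(2*np.pi)-np.pi)),4))
E
python3 -c "
from h import *
to((.465,-.330,.30,-.078),(.465,-.330,.227,-.078))"
```

```text
now [ 0.2934 -0.6076  0.4038] yaw 0.4499 tilt [-0.0008  0.0014] t 0.1 w 0.08546704248283883
[ 0.2753 -0.1752  0.1041] 0.5279
[ 0.2753 -0.1751  0.1771] 0.5279
```

{"name": "carry_out", "arguments": {"moves": [[0.035,-0.022,0.013,0.07,0.0854],[0.07,-0.044,0.026,0.14,0.0854],[0.11,-0.07,0.04,0.22,0.0854],[0.15,-0.096,0.056,0.3,0.0854],[0.19,-0.12,0.07,0.38,0.0854],[0.23,-0.146,0.085,0.45,0.0854],[0.265,-0.168,0.1,0.51,0.0854],[0.275,-0.175,0.104,0.528,0.0854]], "force": 60}}

```text
clock: 0.9
tcp_pos: [0.4676, -0.3251, 0.2988]
orientation: [-3.136, 0.114, 0.003]
contact_force: [-0.2, -0.8, 0.8]
grip_width: 0.0854
gripper_force: 0.0
```

```bash
python3 -c "
from h import *
to((.465,-.330,.227,-.078))
cv2.imwrite('pics/w1.png',r.grab_frame('wrist')[:,:,::-1])
print(w2px('wrist',[[.465,-.33,.09]]),r.get_obs()['qvel'].max())"
```

```text
now [ 0.4676 -0.3251  0.2988] yaw -0.0727 tilt [-0.0015  0.004 ] t 0.9 w 0.08544987342958797
[-0.0021  0.0054  0.0717] 0.0053
[[295.95638817 252.14431172]] 0.0998556554079358
```

View pics/w1.png

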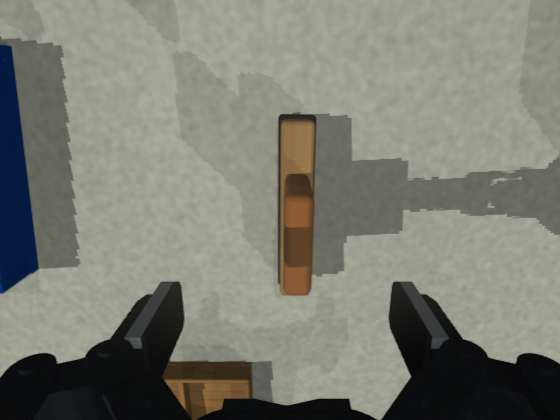

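The wrist view shows the scraper's grip top at about (299,245), within 3 px sideways and about 7 px lengthwise of the prediction, which is about 4 mm in x. I'll descend and grasp.

{"name": "carry_out", "arguments": {"moves": [[0.0,0.005,0.01,0.005,0.0854],[0.0,0.005,0.025,0.005,0.0854],[0.0,0.005,0.04,0.005,0.0854],[0.0,0.005,0.055,0.005,0.0854],[0.0,0.005,0.066,0.005,0.0854],[0.0,0.005,0.072,0.005,0.0854],[0.0,0.005,0.072,0.005,0.0854],[0.0,0.005,0.072,0.005,0.07]]}}

```text
clock: 1.75
tcp_pos: [0.4649, -0.3359, 0.2289]
orientation: [3.139, -0.131, 0.001]
contact_force: [0.5, -0.1, -0.5]
grip_width: 0.0733
gripper_force: 0.0
```

{"name": "carry_out", "arguments": {"moves": [[0,0,0,0,0.04],[0,0,0,0,0.02],[0,0,0,0,0],[0,0,0,0,0],[0,0,0,0,0],[0,0,0,0,0],[0,0,0,0,0],[0,0,0,0,0]], "force": 60}}

```text
clock: 2.55
tcp_pos: [0.4646, -0.3357, 0.2286]
orientation: [-3.139, 0.131, 0.0]
contact_force: [-0.3, -0.0, -1.1]
grip_width: 0.0153
gripper_force: 59.6
```

```bash
python3 -c "
from h import *
to((.467,-.33,.33,-.078))"
```

```text
now [ 0.4646 -0.3357  0.2286] yaw -0.0833 tilt [-0.0002  0.0001] t 2.55 w 0.015292186713053598
[ 0.0019 -0.0059 -0.1014] -0.0053
```

{"name": "carry_out", "arguments": {"moves": [[0,0,-0.01,0,0],[0,0,-0.03,0,0],[0,0,-0.055,0,0],[0,0,-0.08,0,0],[0,0,-0.105,0,0],[0,0,-0.12,0,0],[0,0,-0.12,0,0],[0,0,-0.12,0,0]]}}

```text
clock: 3.35
tcp_pos: [0.4645, -0.3356, 0.3488]
orientation: [3.139, -0.131, 0.001]
contact_force: [0.2, 1.0, -1.9]
grip_width: 0.0153
gripper_force: 59.6
```

```bash
python3 -c "
from h import *
cv2.imwrite('pics/w2.png',r.grab_frame('wrist')[:,:,::-1])
R=Ro.from_rotvec(r.get_obs()['orientation']).as_matrix();p=r.get_obs()['tcp_pos']
for x in(-.03,0,.03): print(x,w2px('wrist',p+R@[x,0,.137]))
for x in(-.065,0,.065): print(x,w2px('wrist',p+R@[x,0,.2286-.036]))
to((.550,.1308,.35,-.1775),(.55,.1308,.27,-.1775))"
```

```text
-0.03 [[284.57867286 402.50522731]]
0 [[284.4439058  335.30911904]]
0.03 [[284.28692221 257.03563729]]
-0.065 [[285.09310048 369.22566153]]
0 [[284.94708434 262.71515597]]
0.065 [[284.7626295  128.16579308]]
now [ 0.4643 -0.3354  0.3481] yaw -0.0832 tilt [-0.0009  0.0006] t 3.4 w 0.015338541484695198
[ 0.0467 -0.4718 -0.0017] 0.0943
[ 0.0467 -0.4717  0.0783] 0.0943
```

View pics/w2.png

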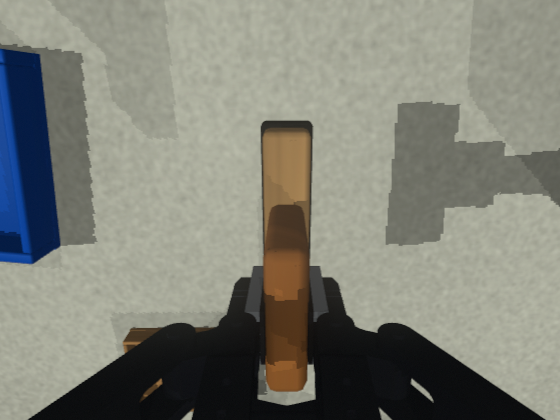

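The scraper is held square: the blade's far edge at row ~128 matches a centred grasp to within ~3 mm. I'll carry it behind the castings.

{"name": "carry_out", "arguments": {"moves": [[0.002,-0.01,0,0.005,0],[0.005,-0.035,0,0.01,0],[0.009,-0.07,0,0.02,0],[0.013,-0.105,0,0.03,0],[0.017,-0.14,0,0.04,0],[0.021,-0.175,0,0.05,0],[0.024,-0.21,0,0.055,0],[0.027,-0.24,0,0.06,0]]}}

```text
clock: 4.2
tcp_pos: [0.5113, -0.0959, 0.3478]
orientation: [-3.133, 0.223, 0.003]
contact_force: [1.0, -0.2, -1.0]
grip_width: 0.0151
gripper_force: 59.6
```

{"name": "carry_out", "arguments": {"moves": [[0.002,-0.035,0,0.005,0],[0.005,-0.07,0,0.01,0],[0.008,-0.105,0,0.015,0],[0.01,-0.14,0,0.02,0],[0.013,-0.175,0,0.025,0],[0.016,-0.205,0,0.03,0],[0.02,-0.222,0,0.034,0],[0.02,-0.222,0,0.034,0]]}}

```text
clock: 5.0
tcp_pos: [0.5627, 0.1222, 0.3477]
orientation: [-3.128, 0.27, 0.002]
contact_force: [-0.2, -0.1, -0.9]
grip_width: 0.0152
gripper_force: 59.5
```

{"name": "carry_out", "arguments": {"moves": [[0,0,0,0,0],[0,0,0,0,0],[0,0,0,0,0],[0,0,0,0,0],[0,0,0,0,0],[0,0,0,0,0],[0,0,0,0,0],[0,0,0,0,0]]}}

```text
clock: 5.8
tcp_pos: [0.563, 0.1181, 0.3488]
orientation: [-3.129, 0.278, -0.0]
contact_force: [-0.4, -0.5, -1.8]
grip_width: 0.0158
gripper_force: 59.5
```

```bash
python3 -c "
from h import *
to((.550,.1308,.300,-.1775),(.55,.1308,.2705,-.1775))
cv2.imwrite('pics/w3.png',r.grab_frame('wrist')[:,:,::-1])
o=np.array([.5287,-.0055]);c,s=np.cos(-.1775),np.sin(-.1775);Rz=np.array([[c,-s],[s,c]])
print(w2px('wrist',[[*(o+Rz@q),.05] for q in([.075,.171],[.075,0],[-.075,.171])]))"
```

```text
now [0.563  0.1181 0.3488] yaw -0.1773 tilt [0.0001 0.0001] t 5.8 w 0.01582202213678816
[-0.0151 -0.0102  0.0488] 0.0002
[-0.0151 -0.0102  0.0783] 0.0002
[[224.69952497 115.92680207]
 [463.71702474 115.94086308]
 [234.2736166  298.46513164]]
```

View pics/w3.png

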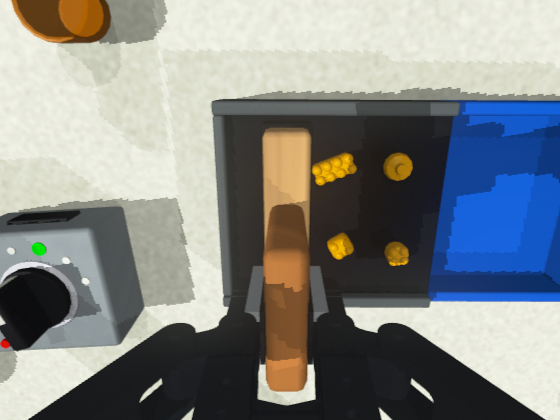

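The kerb's inner corner at (223,115) matches the prediction, and the castings all lie in front of the blade, on the tub side. I'll lower behind them.

{"name": "carry_out", "arguments": {"moves": [[-0.007,-0.005,0,0,0],[-0.015,-0.01,0.01,0,0],[-0.015,-0.01,0.025,0,0],[-0.015,-0.01,0.04,0,0],[-0.015,-0.01,0.055,0,0],[-0.015,-0.01,0.067,0,0],[-0.015,-0.01,0.075,0,0],[-0.015,-0.01,0.078,0,0]]}}

```text
clock: 6.65
tcp_pos: [0.5495, 0.1308, 0.2697]
orientation: [3.129, -0.277, -0.002]
contact_force: [0.9, 0.0, -0.7]
grip_width: 0.0152
gripper_force: 59.6
```

{"name": "carry_out", "arguments": {"moves": [[0,0,0,0,0],[0,0,0,0,0],[0,0,0,0,0],[0,0,0,0,0],[0,0,0,0,0],[0,0,0,0,0],[0,0,0,0,0],[0,0,0,0,0]]}}

```text
clock: 7.45
tcp_pos: [0.55, 0.1306, 0.2707]
orientation: [3.129, -0.278, -0.0]
contact_force: [0.9, -0.4, -1.4]
grip_width: 0.0154
gripper_force: 59.6
```

```bash
python3 -c "
from h import *
e=np.array([.1766,.9843])
p=lambda y,z:(*(np.array([.55,.1308])+(y-.138)*e),z,-.1775)
to(p(.138,.2705),p(0,.2705),p(-.03,.2705))"
```

```text
now [0.55   0.1306 0.2707] yaw -0.1772 tilt [-0. -0.] t 7.45 w 0.015379505961143937
[-0.     -0.0002  0.0002] 0.0003
[-1.000e-04  1.378e-01  2.000e-04] 0.0003
[-1.000e-04  1.678e-01  2.000e-04] 0.0003
```

{"name": "carry_out", "arguments": {"moves": [[0,0.005,0,0,0],[0,0.012,0,0,0],[0,0.019,0,0,0],[0,0.026,0,0,0],[0,0.033,0,0,0],[0,0.04,0,0,0],[0,0.047,0,0,0],[0,0.054,0,0,0]]}}

```text
clock: 8.25
tcp_pos: [0.5404, 0.0769, 0.2707]
orientation: [-3.129, 0.278, -0.0]
contact_force: [0.3, 0.7, -1.6]
grip_width: 0.0155
gripper_force: 59.5
```

{"name": "carry_out", "arguments": {"moves": [[0,0.007,0,0,0],[0,0.014,0,0,0],[0,0.021,0,0,0],[0,0.028,0,0,0],[0,0.035,0,0,0],[0,0.042,0,0,0],[0,0.049,0,0,0],[0,0.056,0,0,0]]}}

```text
clock: 9.05
tcp_pos: [0.5305, 0.0216, 0.2707]
orientation: [3.129, -0.278, -0.0]
contact_force: [0.3, -0.0, -1.1]
grip_width: 0.0151
gripper_force: 59.5
```

{"name": "carry_out", "arguments": {"moves": [[0,0.008,0,0,0],[0,0.016,0,0,0],[0,0.024,0,0,0],[0,0.032,0,0,0],[0,0.04,0,0,0],[0,0.048,0,0,0],[0,0.056,0,0,0],[0,0.06,0,0,0]]}}

```text
clock: 9.85
tcp_pos: [0.5198, -0.0378, 0.2707]
orientation: [3.129, -0.28, -0.0]
contact_force: [0.3, 0.5, -2.3]
grip_width: 0.0151
gripper_force: 59.5
```

```bash
python3 -c "
from h import *
to((.4646,-.3357,.37,-.0833),(.4646,-.3357,.2286,-.0833))
a=r.grab_frame('wrist')[:,:,::-1];b=r.grab_frame('scene')[110:310,200:380,::-1]
b=cv2.resize(b,(378,420));cv2.imwrite('pics/w4.png',np.hstack([a[:,140:],b]))"
```

```text
now [ 0.5198 -0.0378  0.2707] yaw -0.1783 tilt [-0.0001 -0.0004] t 9.85 w 0.015128388744514977
[-0.0015  0.303  -0.0992] -0.095
[-0.0015  0.3029  0.0422] -0.095
```

View pics/w4.png

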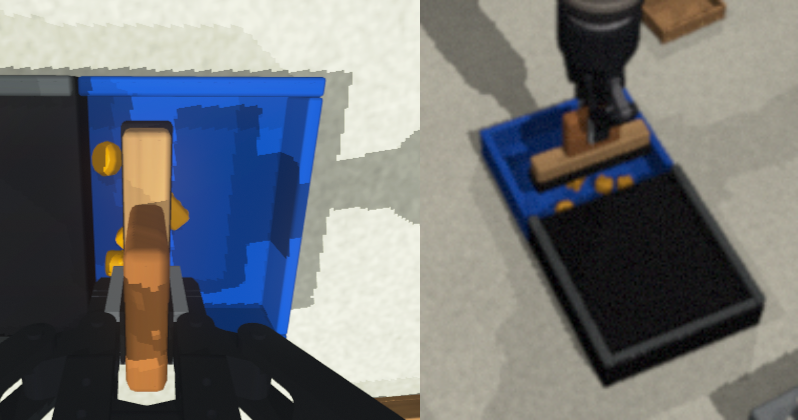

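The deck is empty and all four castings lie in the tub: the button at (105,158), the bridge at (178,213), and two more at (118,240) and (113,263). I'll lift the scraper and take it back to its place.

{"name": "carry_out", "arguments": {"moves": [[0,0,-0.01,0,0],[0,0,-0.03,0,0],[0,0,-0.055,0,0],[0,0,-0.08,0,0],[0,0.015,-0.095,-0.01,0],[0,0.045,-0.1,-0.02,0],[0,0.08,-0.1,-0.03,0],[0,0.115,-0.1,-0.04,0]]}}

```text
clock: 10.75
tcp_pos: [0.4997, -0.1503, 0.372]
orientation: [-3.134, 0.211, -0.003]
contact_force: [0.3, -0.4, -1.3]
grip_width: 0.0151
gripper_force: 59.6
```

{"name": "carry_out", "arguments": {"moves": [[0,0.035,0,-0.01,0],[0,0.07,0,-0.02,0],[0,0.105,0,-0.03,0],[0,0.135,0,-0.04,0],[0,0.165,0,-0.05,0],[0,0.185,0,-0.055,0],[0,0.188,0,-0.055,0],[0,0.188,0,-0.055,0]]}}

```text
clock: 11.55
tcp_pos: [0.4742, -0.336, 0.3711]
orientation: [-3.139, 0.13, -0.001]
contact_force: [0.1, 0.1, -0.7]
grip_width: 0.0154
gripper_force: 59.5
```

{"name": "carry_out", "arguments": {"moves": [[0,0,0.015,0,0],[0,0,0.035,0,0],[0,0,0.055,0,0],[0,0,0.075,0,0],[0,0,0.095,0,0],[0,0,0.11,0,0],[0,0,0.12,0,0],[0,0,0.12,0,0]]}}

```text
clock: 12.35
tcp_pos: [0.474, -0.3352, 0.2496]
orientation: [-3.138, 0.127, 0.003]
contact_force: [-1.0, 1.2, -1.7]
grip_width: 0.0151
gripper_force: 59.6
```

```bash
python3 -c "
from h import *
to((.4646,-.3357,.2286,-.0833));print(r.get_obs()['contact_force'])"
```

```text
now [ 0.474  -0.3352  0.2496] yaw -0.0811 tilt [-0.0017  0.0015] t 12.35 w 0.015147008932583916
[-0.0093  0.0013  0.021 ] 0.0022
[-0.97771885  1.19196395 -1.73210033]
```

{"name": "carry_out", "arguments": {"moves": [[0,0,0.007,0,0],[0,0,0.014,0,0],[0,0,0.018,0,0],[0,0,0.02,0,0],[0,0,0.021,0,0],[0,0,0.0215,0,0],[0,0,0.0215,0,0],[0,0,0.0215,0,0]]}}

```text
clock: 13.15
tcp_pos: [0.4741, -0.3362, 0.2294]
orientation: [3.139, -0.129, 0.0]
contact_force: [0.1, 0.1, -1.1]
grip_width: 0.0154
gripper_force: 59.6
```

{"name": "carry_out", "arguments": {"moves": [[0,0,0,0,0.02],[0,0,0,0,0.03],[0,0,0,0,0.045],[0,0,0,0,0.06],[0,0,0,0,0.07],[0,0,0,0,0.07],[0,0,0,0,0.07],[0,0,0,0,0.07]]}}

```text
clock: 13.95
tcp_pos: [0.474, -0.3362, 0.2292]
orientation: [-3.139, 0.129, -0.0]
contact_force: [0.2, 0.1, 0.3]
grip_width: 0.07
gripper_force: 0.0
```

{"name": "carry_out", "arguments": {"moves": [[0,0,-0.01,0,0.07],[0,0,-0.03,0,0.07],[0,0,-0.055,0,0.07],[0,0,-0.085,0,0.07],[0,0,-0.115,0,0.07],[0,0,-0.14,0,0.07],[0,0,-0.15,0,0.07],[0,0,-0.15,0,0.07]]}}

```text
clock: 14.75
tcp_pos: [0.4743, -0.3364, 0.3809]
orientation: [3.137, -0.129, 0.005]
contact_force: [0.3, -1.2, 0.4]
grip_width: 0.0699
gripper_force: 0.0
```

```bash
python3 -c "
from h import *
to((.5216,.3275,.33,-.1))
a=r.grab_frame('top')[:,:,::-1];b=r.grab_frame('wrist')[60:,120:440,::-1]
cv2.imwrite('pics/w5.png',np.hstack([cv2.resize(a[190:300,70:190],(480,440)),cv2.resize(b,(320,360))[:,:].copy() if 0 else cv2.copyMakeBorder(b,0,80,0,0,cv2.BORDER_CONSTANT)]))"
```

```text
now [ 0.4743 -0.3364  0.3809] yaw -0.0824 tilt [ 0.0029 -0.0016] t 14.75 w 0.06987800838296732
[-0.0076 -0.6656  0.05  ] 0.0176
```

View pics/w5.png

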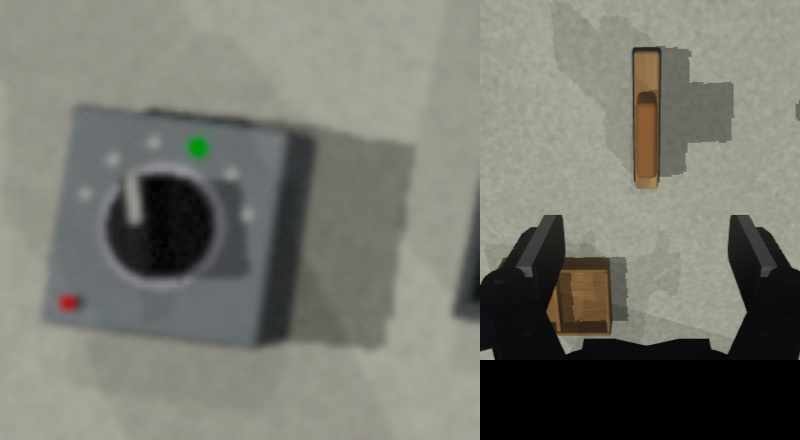

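The scraper stands upright and free, and the dial's pointer line runs from (137,222) to (131,178), the third mark (about 1.05 rad). I'll move over the dial.

{"name": "carry_out", "arguments": {"moves": [[0,-0.015,0,-0.01,0.07],[0,-0.05,0,-0.02,0.07],[-0.001,-0.09,0.005,-0.03,0.07],[-0.002,-0.13,0.01,-0.05,0.07],[-0.002,-0.17,0.01,-0.06,0.07],[-0.003,-0.21,0.015,-0.08,0.07],[-0.003,-0.25,0.02,-0.09,0.07],[-0.004,-0.29,0.02,-0.1,0.07]]}}

```text
clock: 15.65
tcp_pos: [0.4927, -0.0442, 0.3575]
orientation: [-3.141, -0.031, 0.005]
contact_force: [0.4, 0.0, -0.2]
grip_width: 0.0699
gripper_force: 0.0
```

```bash
python3 -c "
from h import *
to((.5216,.327,.36,.147))"
```

```text
now [ 0.4927 -0.0442  0.3575] yaw 0.0197 tilt [-0.0033  0.0003] t 15.65 w 0.06987113307761668
[ 0.0361 -0.3705 -0.0025] -0.1273
```

{"name": "carry_out", "arguments": {"moves": [[0.004,-0.04,0,-0.015,0.07],[0.008,-0.085,0,-0.03,0.07],[0.013,-0.13,0,-0.045,0.07],[0.018,-0.175,0,-0.06,0.07],[0.022,-0.22,0,-0.075,0.07],[0.026,-0.265,0,-0.09,0.07],[0.03,-0.305,0,-0.105,0.07],[0.034,-0.345,0,-0.12,0.07]]}}

```text
clock: 16.45
tcp_pos: [0.5202, 0.3012, 0.3578]
orientation: [3.133, 0.22, -0.004]
contact_force: [1.3, 0.2, 0.3]
grip_width: 0.07
gripper_force: 0.0
```

{"name": "carry_out", "arguments": {"moves": [[0.002,-0.015,0,-0.007,0.07],[0.002,-0.019,0,-0.007,0.07],[0.002,-0.019,0,-0.007,0.07],[0.002,-0.019,0,-0.007,0.07],[0.002,-0.019,0,-0.007,0.07],[0.002,-0.019,0,-0.007,0.07],[0.002,-0.019,0,-0.007,0.07],[0.002,-0.019,0,-0.007,0.07]]}}

```text
clock: 17.25
tcp_pos: [0.5212, 0.3174, 0.3593]
orientation: [3.133, 0.226, 0.0]
contact_force: [0.1, -0.2, -1.0]
grip_width: 0.0701
gripper_force: 0.0
```

```bash
python3 -c "
from h import *
to((.5216,.327,.251,.147))
d=np.array([np.cos(.147),np.sin(.147)])
print(w2px('wrist',[[*(np.array([.5216,.327])+k*d),.1] for k in(-.024,0,.024)]))
cv2.imwrite('pics/w6.png',r.grab_frame('wrist')[:,:,::-1])"
```

```text
now [0.5212 0.3174 0.3593] yaw 0.1441 tilt [ 0.0002 -0.    ] t 17.25 w 0.07010364397890621
[ 0.0017 -0.0094  0.1083] -0.0029
[[272.09094272 247.78838311]
 [271.53651534 214.8157241 ]
 [270.94571431 179.67986712]]
```

View pics/w6.png

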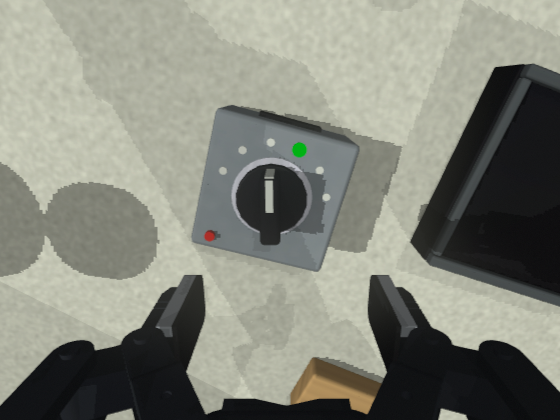

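The wrist view shows the bar at column ~269, rows 180–244, on the prediction, with its pointer at the third mark (270,142). I'll descend and grip.

{"name": "carry_out", "arguments": {"moves": [[0.002,-0.005,0.01,-0.003,0.07],[0.002,-0.01,0.025,-0.003,0.07],[0.002,-0.01,0.045,-0.003,0.07],[0.002,-0.01,0.065,-0.003,0.07],[0.002,-0.01,0.085,-0.003,0.07],[0.002,-0.01,0.1,-0.003,0.07],[0.002,-0.01,0.108,-0.003,0.07],[0.002,-0.01,0.108,-0.003,0.07]]}}

```text
clock: 18.1
tcp_pos: [0.5211, 0.328, 0.2496]
orientation: [3.132, 0.232, -0.003]
contact_force: [-0.3, -0.2, -0.1]
grip_width: 0.0701
gripper_force: 0.0
```

{"name": "carry_out", "arguments": {"moves": [[0,0,0,0,0.04],[0,0,0,0,0.02],[0,0,0,0,0],[0,0,0,0,0],[0,0,0,0,0],[0,0,0,0,0],[0,0,0,0,0],[0,0,0,0,0]], "force": 40}}

```text
clock: 18.9
tcp_pos: [0.5218, 0.3287, 0.2521]
orientation: [-3.132, -0.233, -0.002]
contact_force: [-1.1, 1.3, 6.1]
grip_width: 0.0134
gripper_force: 41.4
```

```bash
python3 -c "
from h import *
to((.5216,.327,.251,-.377));o=r.get_obs();print(o['contact_force'],o['moment'],o['joints'][6])"
```

```text
now [0.5218 0.3287 0.2521] yaw 0.1483 tilt [0.0013 0.0014] t 18.9 w 0.013407765113520799
[-0.0004  0.0017  0.0011] 0.5253
[-1.10457588  1.26132932  6.05788596] [ 0.15704784  0.27257934 -0.01239697] -2.2541526924311075
```

{"name": "carry_out", "arguments": {"moves": [[0,0,-0.001,0.06,0],[0,0,-0.001,0.14,0],[0,0,-0.001,0.22,0],[0,0,-0.001,0.3,0],[0,0,-0.001,0.38,0],[0,0,-0.001,0.46,0],[0,0,-0.001,0.53,0],[0,0,-0.001,0.53,0]]}}

```text
clock: 19.7
tcp_pos: [0.5217, 0.3292, 0.2522]
orientation: [-3.082, 0.597, -0.002]
contact_force: [2.0, 5.1, -2.8]
grip_width: 0.0132
gripper_force: 40.2
```

{"name": "carry_out", "arguments": {"moves": [[0,0,0,0,0],[0,0,0,0,0],[0,0,0,0,0],[0,0,0,0,0],[0,0,0,0,0],[0,0,0,0,0],[0,0,0,0,0],[0,0,0,0,0]]}}

```text
clock: 20.5
tcp_pos: [0.5217, 0.3292, 0.2522]
orientation: [-3.082, 0.594, -0.001]
contact_force: [3.1, 5.6, -2.8]
grip_width: 0.0133
gripper_force: 40.2
```

```bash
python3 -c "
from h import *
to((.5216,.327,.251,-.377));o=r.get_obs();print(o['contact_force'],o['moment'],o['joints'][6])"
```

```text
now [0.5217 0.3292 0.2522] yaw -0.3805 tilt [0.0013 0.0024] t 20.5 w 0.013308794736004497
[0.0007 0.0021 0.0012] -0.0035
[ 3.12347728  5.61344021 -2.84358196] [ 0.95990422 -0.44293876 -0.02359136] -2.7000401190419248
```

Turned with little residual moment about the vertical, which means it has settled in the detent. I'll release and retreat upward.

{"name": "carry_out", "arguments": {"moves": [[0,0,0,0,0.02],[0,0,0,0,0.03],[0,0,0,0,0.045],[0,0,0,0,0.06],[0,0,0,0,0.07],[0,0,0,0,0.07],[0,0,0,0,0.07],[0,0,0,0,0.07]]}}

```text
clock: 21.3
tcp_pos: [0.5216, 0.328, 0.2522]
orientation: [-3.084, 0.597, -0.0]
contact_force: [-0.4, -0.1, 0.7]
grip_width: 0.0702
gripper_force: 0.0
```

{"name": "carry_out", "arguments": {"moves": [[0,0,-0.01,0,0.07],[0,0,-0.03,0,0.07],[0,0,-0.055,0,0.07],[0,0,-0.08,0,0.07],[0,0,-0.1,0,0.07],[0,0,-0.11,0,0.07],[0,0,-0.11,0,0.07],[0,0,-0.11,0,0.07]]}}

```text
clock: 22.1
tcp_pos: [0.5214, 0.3278, 0.3616]
orientation: [3.084, -0.597, -0.001]
contact_force: [0.5, 0.3, -0.7]
grip_width: 0.0701
gripper_force: 0.0
```

```bash
python3 - <<'E'
from h import *
a=r.grab_frame('wrist').astype(int); to()
# white line on the bar top: bright neutral pixels near the axis; fit its direction at z=.1
u,v=np.meshgrid(np.arange(560),np.arange(420)); c=w2px('wrist',[[.5217,.328,.1]])[0]
g=w2px('wrist',[[.5217,.328,.06]])[0]
m=(a.min(2)>130)&(np.hypot(u-c[0],v-c[1])<45)
m=m.astype(np.uint8); n,l,s,ce=cv2.connectedComponentsWithStats(m)
for i in range(1,n):
    if s[i,4]<25: continue
    P=px2w('wrist',np.c_[u[l==i],v[l==i]],.1)[:,:2]; q=np.linalg.svd(P-P.mean(0))[2][0]; q*=np.sign(q[0])
    print(s[i],P.mean(0)-[.5217,.328],'dial',1.309-.115-np.arctan2(q[1],q[0]))
G=(a[:,:,1]>a[:,:,0]+60)&(a[:,:,1]>a[:,:,2]+60)
P=px2w('wrist',[[u[G].mean(),v[G].mean()]],.06)[0,:2]-[.5217,.328];print('green',G.sum(),P,np.hypot(*P),np.arctan2(P[1],P[0]))
E
```

```text
now [0.5213 0.3277 0.3611] yaw -0.3822 tilt [-0.0014 -0.0011] t 22.15 w 0.06994082149413385
[279 183   8  32 234] [ 0.01178732 -0.00422082] dial 1.5569651720403301
[243 185  30  50 193] [0.01181828 0.018626  ] dial 1.1894522056531436
[294 220  23  15  52] [-0.01314401 -0.01162077] dial 2.499882121962012
green 175 [ 0.03915558 -0.01497946] 0.04192306664452664 -0.3653844270753962
```

The dial reads about 1.56, at the green mark. The castings are in the tub, the scraper is standing, and the arm is clear of everything.

```bash
python3 -c "
from bench import r
print(r.hand_in())"
```

```text
the job is handed in; nothing more can be done
None
```

The job is handed in at about 22 s. All four castings are in the tub, the scraper stands released on the bench, and the dial reads about 1.56 rad at the green mark; `hand_in()` gave no verdict, so the result isn't confirmed.

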